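Slide the filter carrier along the rail into the corner pocket

ROBOT

A 6-joint arm with a two-finger parallel gripper is mounted at the origin on the work surface. World frame = base frame: x ahead of the robot, y to its left, z up, the work surface at z = 0. Lengths are in m, angles in degrees, forces in N, time in s.
With the tool pointing down it reaches from about 0.35 to 0.875 m from the base axis. Payload 4.2 kg.
Tool frame: the origin (TCP) lies on the centre line of the jaws, within the pads' length; the fingertips stand 19 mm ahead of it and the grasp point (between the pads) is the TCP; x points along the fingers, y is the direction in which the jaws open and shut, and the axes are right-handed (so a half turn about x gives the same grasp; the last joint's range is limited). The gripper opens to 87 mm and grips with 3 to 60 N. Pads are 19 mm wide; open, the fingers measure 117 mm over their backs; the gripper's body (75 mm by 190 mm) begins 51 mm behind the grasp point.
Start: joints at [-60.814, 22.042, 0.453, 0, -68.411, -14.817], TCP at [0.155, -0.605, 0.242] pointing down, gripper open.
Joint ranges: [-179.83, 179.83], [-69.29, 118.12], [-61.27, 80.66], [-181.25, 117.63], [-171.15, -9.14], [-177.46, 177.46]. Speed limits (degrees/s): [159.86, 159.86, 180, 180, 180, 180].

INTERFACE

Orientations are given as a 3x3 rotation matrix whose columns are the frame's x, y, z axes.
In Python, from station import * gives the robot as it stands.
- The arm moves only by the shell command python3 -m creep 'ROWS'. ROWS is JSON, a list of rows, each a list of 5 numbers: the opening, from 0 (shut) to 1 (fully open), then the shift along the world's x, y, z in mm, then the turn about the world's z in rad. In form: [[jaw, x, y, z, turn], ...]. A call has exactly 8 rows; each row is the pose to reach, as a shift and turn from the pose measured when the call began; what a row does not reach only later rows make up. A row lasts 1/10 s, in which the tool goes at most 50 mm and 8.59 degrees, less where a joint would pass 70% of its speed; a pose out of reach is approached as far as the arm can. A call with a gripper value outside its range is refused whole. The fingers move at their own pace and stop on an object; the grip force is fixed at half the most. Time passes only in rows, so rows that repeat a pose let the fingers close, or fill a call up. It gives the time, the measured TCP pose, the force and the opening at its end, in the units of the state.
- sense(): the state, without advancing time (a new reading comes with each control period).
- capture(name): name is "scene" or "top"; returns a dict with "image" (420x560x3 uint8, blue, green, red), "z_map" (420x560 float32, m along the optical axis (not along the pixel's ray), 0 where there is no reading), "mtx" (3x3 intrinsics, pixels), "eye" and "attitude" of the camera in the world. Camera axes: x right, y up, looking along -z (the intrinsics and any distortion apply to the point x, -y, -z); pixel columns grow to the right and rows downward; lengths in m; the calibration is good to about 2 mm. A picture is of the moment at which its call begins.
- finish_job(): hands the job in, once; it reports no verdict.
Trained networks look in a picture, given as the dict that the camera call returned (one of the last four; its "shot" number tells which), for a name from the list of things; names that differ only in an ending like _2 or _b are one class to them, and where a whole thing is asked for, a point or a joint stands for the part that bears it (a point fixed in the world has none). Each returns a list of dicts, best first, with "confidence" (0 to 1); they miss things now and then, are a little off and sometimes report something else, mostly with a low value. They report only what shows in the picture. A call takes as long as a camera call. They do not tell look-alikes from the thing itself.
- look_for(picture, thing): "box" ([left, top, right, bottom] in pixels, round what is visible of it).
- mark_of(picture, thing): "centre" ([column, row] in pixels: a listed point, or the origin of a listed thing).
The state is a dict: "time_s": time; "joints": joint angles; "joint_velocities": joint speeds; "effort": joint torques, N m; "tcp_pos": TCP position; "ee_rot": TCP orientation; "wrist_force": force on the tool from outside, world axes, zero at the start; "moment": the same for the moment, N m; "gripper_width": opening from 0.0 (shut) to 1.0 (fully open).
Only numpy, scipy, OpenCV 4.12 (cv2) and the standard library are available. Lean on these libraries where they do the work, as an engineer would, in place of code of your own. Each camera call takes 0.05 s, during which the arm holds its last target.

TASK

With a fingertip, push the loose filter carrier flat against the metal rail of the black stage plate, then slide it along the rail into the empty corner pocket, over the light window, until it is fully home: flush against both the rail and the end stop. Never lift or tip the carrier, leave the other carrier, the objective and the bottle where they are, and finish clear of everything.

Things in the scene. Friction and masses are not known exactly. Their poses are not given: they have to be found in the camera images.
- stage: Black stage plate fixed to the bench, 14 mm thick, x = -115 to 70 mm, y = -210 to 210 mm in its own axes; placed and turned differently each time. Origin on the bench, z up. A bare-metal rail runs along y on the far (+x) side: 15 mm wide, 16 mm high above the plate, inner face at x = 45 mm. A corner pocket at each end; one is already taken.
- stop_left (a point): Top of the +y end stop, mid of its inner face (y = 178 mm, z = 30 mm in the stage's axes). Stop 15 mm thick, from the rail to x = -11 mm. Beside it a lip 10 mm high faces the rail: inner face x = 1 mm, outer x = -9 mm, reaching 24 mm from the stop. Rail, stop and lip form a pocket 44 mm wide; it takes the leading 24 mm of a carrier, the rest stands out.
- stop_right (a point): The same point of the -y end stop (y = -178 mm, z = 30 mm in the stage's axes), with a lip and pocket that mirror those of the left one.
- window: Light window: flat pale glass 28 mm across in a 33 mm steel ring, set in the plate in the EMPTY pocket (left or right). Origin at its centre on the plate's top, 14 mm above the bench, exactly below the centre of a carrier that is fully home: x = 25 mm and y = 150 or -150 mm in the stage's axes. Its axes are parallel to the stage's.
- carrier: Loose filter carrier to be moved: bare-metal block 40 mm (own x) x 56 mm (own y) x 12 mm high with a round glass in its top, 50 to 100 g, on the middle of the plate, its long side within 20 degrees of the rail's direction. Origin at its underside's centre. Friction about 0.6: slides at 1 N; askew at the rail it can jam on a corner, then push its lagging end. Home, its long side lies on the rail, its short end on the stop.
- spare: A second, identical carrier, loose, already home in the other pocket; leave it there. Origin at the centre of its underside.
- objective: Steel microscope objective 28 mm across, 46 mm tall, standing loose on the robot-side part of the plate towards one end. Bystander. Origin at the centre of its underside.
- dropper: Small brown bottle with black cap, 28 mm across, 55 mm tall, standing loose on the robot-side part of the plate towards the other end. Bystander. Origin at the centre of its underside.
Mind the look-alikes: they are no part of the job. What is shaped like the spare but turquoise is not meant.

How it is judged (in metres and radians):
On the way, in this order (a step that is already met when the one before it is completed fails the run):
1. the carrier lies flat against the rail (within 3 mm and 0.08 rad) before it enters the pocket (x of carrier in the frame of stage above 0.022 m and angle between the y axis of carrier and the y axis of stage, either way round below 0.08 rad and horizontal distance between carrier and window above 0.03 m), for 0.1 s.
2. the carrier has slid along the rail into the empty pocket (x of carrier in the frame of window between -0.004 and 0.004 m and y of carrier in the frame of window between -0.004 and 0.004 m), for 0.2 s.
At the end, for the whole second after the job is handed in: The carrier lies flat on the plate in the empty pocket, within 3 mm of fully home along and across the rail and within 0.06 rad of square, at rest and released; the other carrier, the objective and the bottle stand within 6 mm of where they were, upright (x of carrier in the frame of window between -0.003 and 0.003 m and y of carrier in the frame of window between -0.003 and 0.003 m and z of carrier in the frame of window between -0.003 and 0.003 m and angle between the y axis of carrier and the y axis of window, either way round below 0.06 rad and linear speed of carrier below 0.01 m/s and distance of each of spare, objective, dropper from where it was at the start of the episode below 0.006 m and angle between each of spare, objective, dropper's own z axis and vertical below 0.1 rad); the robot touches nothing.
It fails at once if the carrier is lifted more than 5 mm off the plate (z of carrier in the frame of stage above 0.019 m).
It fails at once if the carrier is tipped (angle between carrier's own z axis and vertical above 0.25 rad).
It fails at once if the other carrier, the objective or the bottle is shifted by more than 10 mm (distance of any of spare, objective, dropper from where it was at the start of the episode above 0.01 m).
It also fails if it takes over 64 s, if anything falls off the work surface, if the arm or the gripper's body presses on something with over 40 N, if the wrist force passes 120 N, or if a joint passes its speed limit or range.

## Working session

There is one attempt and no reset: what is moved stays moved. The work goes in short steps, Python scripts to look and compute and a shell command to move; the robot and the scene stay as the last step left them, time stands still between calls to the robot, and variables do not carry over. Pictures are saved under pics/ and viewed, and the job is handed in when it is done.

```bash
ls; mkdir -p pics
python3 - <<'E'
from station import *
import cv2,numpy as np
s=sense(); print(s['time_s'],s['tcp_pos'],s['ee_rot'],s['gripper_width'])
for n in("scene","top"):
    c=capture(n); cv2.imwrite(f'pics/{n}0.png',c['image']); np.savez(f'{n}0.npz',**{k:c[k] for k in('image','z_map','mtx','eye','attitude')})
    print(n,c.keys(),c['mtx'],c['eye'],c['attitude'])
    for t in['stage','stop_left','stop_right','window','carrier','spare','objective','dropper']:
        for d in mark_of(c,t)[:3]: print(t,np.round(d['centre'],1),round(d['confidence'],2))
E
```

```text
pics
0.0 [ 0.15499402 -0.60490566  0.2404544 ] [[-6.62082081e-04 -2.48020656e-01  9.68754518e-01]
 [ 2.09654287e-03  9.68752257e-01  2.48021510e-01]
 [-9.99997583e-01  2.19524598e-03 -1.21407571e-04]] 1.0033288955391173
scene dict_keys(['image', 'z_map', 'mtx', 'eye', 'attitude', 'shot']) [[491.86767126   0.         286.08305364]
 [  0.         491.86767126 203.66868873]
 [  0.           0.           1.        ]] [1.10528754 0.32885191 0.60212738] [[-0.6026845  -0.52525484  0.60073184]
 [ 0.79792633 -0.40537504  0.44607696]
 [ 0.00921762  0.74818342  0.66342792]]
stage [330.  230.5] 0.62
stop_left [431.8 263.9] 0.92
stop_right [237.7 189.9] 0.9
window [404.7 261.4] 0.71
carrier [349.  210.8] 0.69
spare [250.4 200.2] 0.96
spare [212.5 251.3] 0.95
spare [183.9 170.9] 0.74
objective [451.1 224.7] 0.96
dropper [285. 172.] 0.56
top dict_keys(['image', 'z_map', 'mtx', 'eye', 'attitude', 'shot']) [[445.93603845   0.         292.73769933]
 [  0.         445.93603845 218.61207158]
 [  0.           0.           1.        ]] [ 0.44460071 -0.02407268  0.78494354] [[ 0.04295651  0.9778185  -0.20500173]
 [-0.9990762   0.04229332 -0.00761765]
 [ 0.00122153  0.20513958  0.97873197]]
stage [272.4 243.4] 0.89
stop_left [165.  239.7] 0.84
stop_right [370.4 222.9] 0.67
window [271.8 245.5] 0.51
carrier [259.3 268.3] 0.9
carrier [347.3 279.6] 0.59
carrier [369.3 224.3] 0.36
spare [352.7 218. ] 0.93
spare [449.5 223.6] 0.84
spare [337.6 155.2] 0.61
objective [164.6 304.8] 0.74
```

View pics/top0.png

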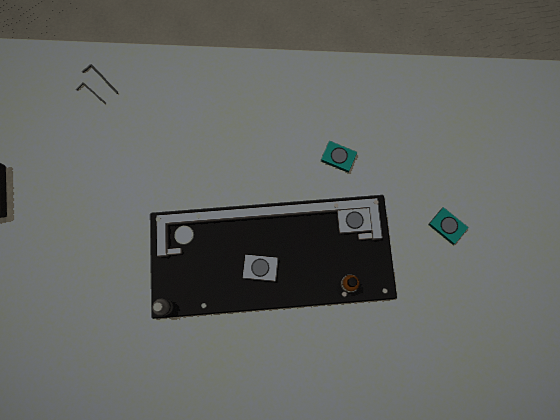

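View pics/scene0.png

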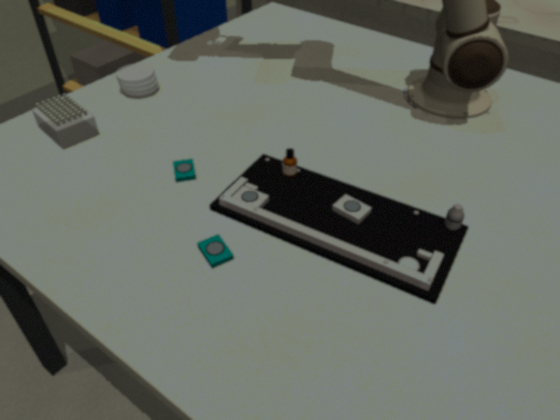

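The candidates in the top view are:
- bare-metal block at (260,268), mid-plate
- bare-metal block at (354,220), already in the right pocket, so this is the spare
- turquoise blocks at (339,156) and (449,225), both look-alikes off the plate

I choose (260,268). The empty pocket with the window is the left one, at (184,235). The objective is at (162,307) and the bottle at (350,284). Next I'll take a close crop and measure.

```bash
cat > h.py <<'E'
import numpy as np,cv2
def load(n):
    return dict(np.load(n))
def ray(c,px,z):
    u=np.atleast_2d(np.array(px,float)); K=c['mtx']
    d=np.c_[(u[:,0]-K[0,2])/K[0,0],-(u[:,1]-K[1,2])/K[1,1],-np.ones(len(u))]@c['attitude'].T
    t=(z-c['eye'][2])/d[:,2]
    return c['eye']+t[:,None]*d
def proj(c,P):
    p=(np.atleast_2d(P)-c['eye'])@c['attitude']; K=c['mtx']
    return np.c_[K[0,0]*p[:,0]/-p[:,2]+K[0,2],K[1,1]*p[:,1]/p[:,2]+K[1,2]]
def stagepts(pose,P):
    x,y,a=pose; P=np.atleast_2d(np.array(P,float)); c,s=np.cos(a),np.sin(a)
    return np.c_[x+c*P[:,0]-s*P[:,1],y+s*P[:,0]+c*P[:,1],P[:,2]]
def tostage(pose,P):
    x,y,a=pose; P=np.atleast_2d(P); c,s=np.cos(a),np.sin(a); d=P[:,:2]-[x,y]
    return np.c_[c*d[:,0]+s*d[:,1],-s*d[:,0]+c*d[:,1]]
E
python3 - <<'E'
from h import *
c=load('top0.npz'); im=c['image']
cv2.imwrite('pics/crop0.png',cv2.resize(im[180:330,130:410],None,fx=2.8,fy=2.8,interpolation=cv2.INTER_CUBIC))
g=im.max(2)
m=(g<60).astype(np.uint8); 
m=cv2.morphologyEx(m,cv2.MORPH_CLOSE,np.ones((25,25)))
cs,_=cv2.findContours(m,cv2.RETR_EXTERNAL,cv2.CHAIN_APPROX_NONE)
k=max(cs,key=cv2.contourArea); print(cv2.boundingRect(k))
print(cv2.approxPolyDP(k,6,True)[:,0])
print(im[268,250],im[300,250],im[350,250],im[214,250])
# depth check
zz=c['z_map']; print([zz[r,q] for r,q in((268,260),(285,230),(350,250),(214,250),(235,184))])
def P3(q,r):
    K=c['mtx'];z=zz[r,q];p=np.array([(q-K[0,2])/K[0,0]*z,-(r-K[1,2])/K[1,1]*z,-z]);return c['eye']+c['attitude']@p
for q,r in((260,268),(230,285),(250,350),(250,214),(184,235)): print(P3(q,r).round(4))
E
```

```text
(150, 195, 247, 124)
[[383 196]
 [151 213]
 [152 317]
 [396 298]]
[136 131 128] [20 21 21] [111 119 116] [128 124 121]
[np.float32(0.75866127), np.float32(0.7652671), np.float32(0.7591085), np.float32(0.77493507), np.float32(0.78085625)]
[0.5156 0.0338 0.0251]
[0.4855 0.0845 0.0124]
[ 0.3784  0.0449 -0.004 ]
[0.6081 0.0564 0.028 ]
[0.5684 0.1709 0.0146]
```

View pics/crop0.png

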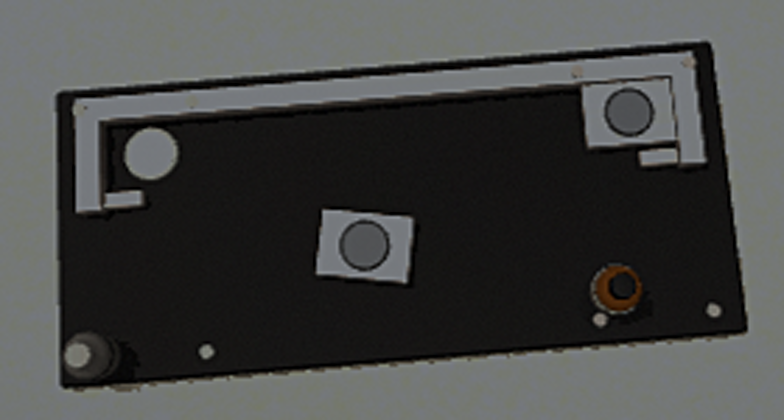

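```bash
cat > fit.py <<'E'
from h import *
from scipy.optimize import least_squares
c=load('top0.npz')
obs=[((151,213),(.07,.21,.014)),((383,196),(.07,-.21,.014)),((152,317),(-.115,.21,.014)),((396,298),(-.115,-.21,.014))]
for (q,p) in [((75,100),(.06,.193,.03)),((76,212),(-.011,.193,.03)),((102,122),(.045,.178,.03)),((101,208),(-.011,.178,.03)),((695,53),(.06,-.193,.03)),((706,163),(-.011,-.193,.03)),((680,162),(-.011,-.178,.03)),((151,154),(.025,.15,.014)),((143,192),(.001,.154,.024)),((143,207),(-.009,.154,.024)),((640,152),(.001,-.154,.024)),((640,167),(-.009,-.154,.024))]:
    obs.append(((q[0]/2.8+130-.3,q[1]/2.8+180-.3),p))
W=np.array([[*ray(c,q,p[2])[0][:2]] for q,p in obs]);M=np.array([p for q,p in obs])
f=lambda v:(stagepts(v,M)[:,:2]-W).ravel()
r=least_squares(f,[.55,0,0],loss='soft_l1',f_scale=.002); v=r.x
print(v,np.degrees(v[2])); print((f(v).reshape(-1,2)*1000).round(1).tolist())
np.save('pose.npy',v)
E
python3 fit.py
python3 - <<'E'
from h import *
v=np.load('pose.npy');c=load('top0.npz')
g=c['image'].max(2)
m=(g>70).astype(np.uint8)[:]; lab=cv2.connectedComponentsWithStats((g>55).astype(np.uint8))[1]
l=lab[275,248]; cs,_=cv2.findContours((lab==l).astype(np.uint8),cv2.RETR_EXTERNAL,cv2.CHAIN_APPROX_NONE)
W=ray(c,cs[0][:,0],.026); S=tostage(v,W)*1000
r=cv2.minAreaRect(S.astype(np.float32)); print('carrier stage mm',r); print(cv2.boxPoints(r).round(1).tolist())
ctr=stagepts(v,[[r[0][0]/1000,r[0][1]/1000,0]]); print(ctr)
# objects
for n,q,z in(('obj top',(157.5,306.5),.06),('bottle cap',(352,282.5),.069),('spare',(354,220),.026),('carrier glass',(260,267.7),.026)): print(n,(tostage(v,ray(c,q,z))*1000).round(1))
s=load('scene0.npz'); im=s['image'].copy()
for P in [(.07,.21,.014),(.07,-.21,.014),(-.115,.21,.014),(-.115,-.21,.014),(.045,.178,.03),(.045,-.178,.03),(.025,.15,.014),(*(np.array(r[0])/1000),.026)]:
    p=proj(s,stagepts(v,[P]))[0]; cv2.circle(im,tuple(int(a) for a in p.round()),2,(0,0,255),-1)
cv2.imwrite('pics/s1.png',cv2.resize(im[130:310,190:490],None,fx=2.5,fy=2.5))
E
```

```text
[0.56261219 0.01966755 0.12220521] 7.0018428181819745
[[1.1, 3.6], [3.4, -2.9], [-3.4, 2.1], [-1.6, -3.1], [0.5, 0.8], [-0.7, 0.1], [0.5, 2.1], [-2.0, 0.1], [0.9, 0.7], [-0.3, -0.9], [-2.1, -2.0], [0.1, -0.1], [1.2, 0.7], [0.5, 0.4], [0.7, -0.4], [0.1, -1.5]]
carrier stage mm ((-43.681983947753906, 19.63903045654297), (56.56524658203125, 39.770668029785156), 80.01239013671875)
[[-68.19999694824219, -4.800000190734863], [-29.0, -11.699999809265137], [-19.200000762939453, 44.0], [-58.400001525878906, 50.900001525878906]]
[[0.51686196 0.03383523 0.        ]]
obj top [[-96.8 184.4]]
bottle cap [[ -84.  -127.6]]
spare [[  25.2 -148.5]]
carrier glass [[-44.5  19.7]]
```

View pics/s1.png

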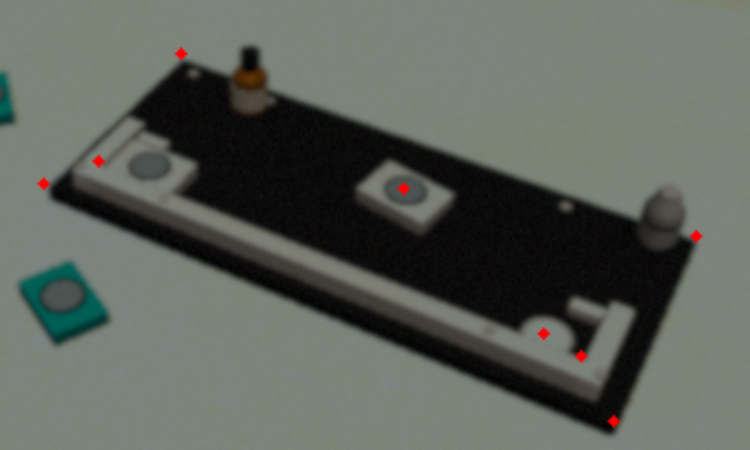

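The crop confirms the bare-metal carrier. It sits at stage (-44, 20) mm, turned -10°, with its +y end nearer the rail. I'll approach with shut fingers, high up and behind it at stage (-88, 20).

```bash
python3 -m creep '[[0,20,40,0,-0.1],[0,40,80,0,-0.128],[0,60,120,0,-0.128],[0,80,160,0,-0.128],[0,100,200,0,-0.128],[0,120,240,0,-0.128],[0,140,280,0,-0.128],[0,160,320,0,-0.128]]'
python3 -m creep '[[0,20,40,0,0],[0,40,80,0,0],[0,60,120,-15,0],[0,80,160,-35,0],[0,100,200,-55,0],[0,120,240,-75,0],[0,140,280,-95,0],[0,158,310,-115,0]]'
```

```text
time_s: 1.7
tcp_pos: [0.3156, -0.2839, 0.2419]
ee_rot: [[0.001, -0.122, 0.993], [-0.0, 0.993, 0.122], [-1.0, -0.001, 0.001]]
wrist_force: [1.2, -0.5, 0.4]
gripper_width: 0.359
time_s: 2.5
tcp_pos: [0.4747, 0.0286, 0.1266]
ee_rot: [[0.003, -0.124, 0.992], [-0.0, 0.992, 0.124], [-1.0, -0.0, 0.003]]
wrist_force: [1.0, -0.1, -0.5]
gripper_width: 0.006
```

```bash
python3 -m creep '[[0,-2,0,-20,0],[0,-2,0,-40,0],[0,-2,0,-60,0],[0,-2,0,-75,0],[0,-2,0,-82,0],[0,-2,0,-87,0],[0,-2,0,-89,0],[0,-2,0,-89,0]]'
cat > shot.py <<'E'
import sys
from station import *
from h import *
n=sys.argv[1]; v=np.load('pose.npy')
c=capture('top'); d={k:c[k] for k in('image','z_map','mtx','eye','attitude')}; np.savez(n+'.npz',**d)
s=sense(); print('tcp stage mm',(tostage(v,np.array([s['tcp_pos']]))*1000).round(1),s['tcp_pos'].__class__ and np.round(s['tcp_pos'],4),s['time_s'],np.round(s['wrist_force'],1))
q=capture('scene'); np.savez(n+'s.npz',**{k:q[k] for k in('image','z_map','mtx','eye','attitude')})
a=cv2.resize(d['image'][185:330,140:410],(540,290),interpolation=cv2.INTER_CUBIC); b=cv2.resize(q['image'][140:300,200:480],(540,308),interpolation=cv2.INTER_CUBIC)
cv2.imwrite(f'pics/{n}.png',np.clip(np.vstack([a,b]).astype(float)*1.5,0,255).astype(np.uint8))
E
python3 shot.py a1
```

```text
time_s: 3.3
tcp_pos: [0.473, 0.0286, 0.038]
ee_rot: [[0.003, -0.124, 0.992], [0.0, 0.992, 0.124], [-1.0, -0.0, 0.003]]
wrist_force: [-0.4, -0.9, 0.4]
gripper_width: 0.007
tcp stage mm [[-87.8  19.9]] [0.4731 0.0287 0.0381] 3.35 [-0.1 -0.8 -0.4]
```

View pics/a1.png

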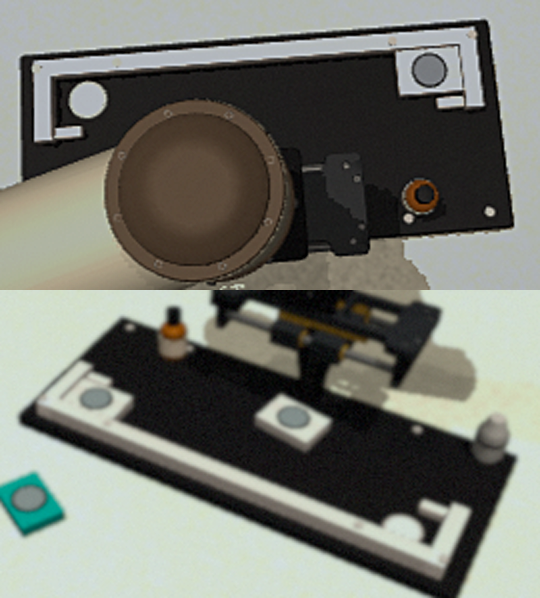

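The shut fingertips stand behind the carrier, clear of everything. Pushing towards the rail.

```bash
python3 -m creep '[[0,6,0.7,0,0],[0,12,1.5,0,0],[0,18,2.2,0,0],[0,24,2.9,0,0],[0,30,3.7,0,0],[0,36,4.4,0,0],[0,42,5.2,0,0],[0,48,5.9,0,0]]'
python3 -m creep '[[0,4,0.5,0,0],[0,8,1,0,0],[0,12,1.5,0,0],[0,16,2,0,0],[0,20,2.5,0,0],[0,23,2.8,0,0],[0,25,3.1,0,0],[0,26,3.2,0,0]]'; python3 shot.py a2
```

```text
time_s: 4.2
tcp_pos: [0.5217, 0.0347, 0.0382]
ee_rot: [[0.004, -0.124, 0.992], [0.0, 0.992, 0.124], [-1.0, -0.0, 0.004]]
wrist_force: [0.1, 0.2, -0.5]
gripper_width: 0.007
time_s: 5.0
tcp_pos: [0.5478, 0.0379, 0.0382]
ee_rot: [[0.004, -0.124, 0.992], [0.0, 0.992, 0.124], [-1.0, -0.0, 0.004]]
wrist_force: [-0.3, 0.9, 0.4]
gripper_width: 0.009
tcp stage mm [[-12.4  19.9]] [0.5478 0.0379 0.0382] 5.05 [ 0.   0.  -0.5]
```

View pics/a2.png

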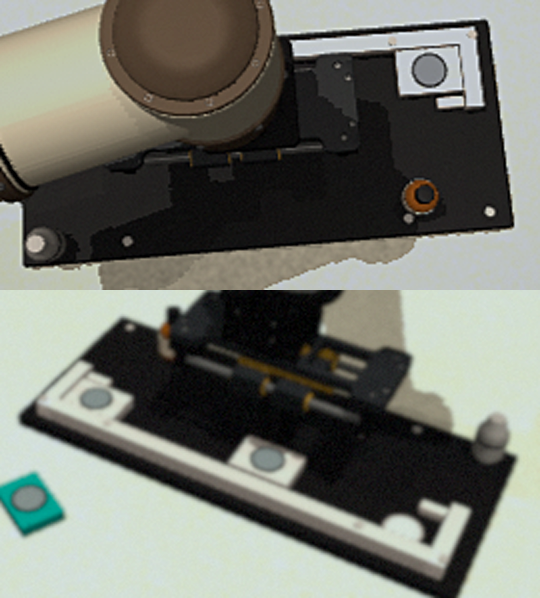

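Carrier (265,460 in the lower pane) is now aligned and a few mm from the rail. Next I push it gently against the rail and watch the force.

```bash
python3 -m creep '[[0,2,0.2,0,0],[0,4,0.5,0,0],[0,5,0.6,0,0],[0,6,0.7,0,0],[0,7,0.9,0,0],[0,8,1,0,0],[0,9,1.1,0,0],[0,9,1.1,0,0]]'; python3 shot.py a3
```

```text
time_s: 5.9
tcp_pos: [0.5557, 0.0387, 0.0379]
ee_rot: [[0.002, -0.124, 0.992], [-0.0, 0.992, 0.124], [-1.0, -0.0, 0.002]]
wrist_force: [-2.7, -0.1, 1.1]
gripper_width: 0.004
tcp stage mm [[-4.6 19.8]] [0.5557 0.0387 0.0379] 5.95 [-3.7 -0.3  2. ]
```

View pics/a3.png

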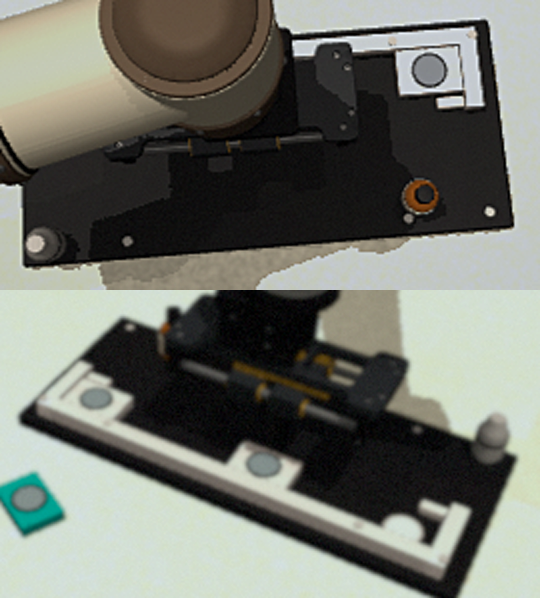

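Contact is exactly where the model predicts (finger at x = -4.6 mm, about 3–4 N). I'll press slightly firmer, then back off and go round behind the -y end.

```bash
python3 -m creep '[[0,1.5,0.2,0,0],[0,1.5,0.2,0,0],[0,1.5,0.2,0,0],[0,0,0,0,0],[0,-5,-0.6,0,0],[0,-12,-1.5,0,0],[0,-22,-2.7,0,0],[0,-30,-3.7,0,0]]'
python3 -m creep '[[0,1,-10,0,0],[0,2.5,-20,0,0],[0,3.7,-30,0,0],[0,5,-41,0,0],[0,6.3,-52,0,0],[0,7.7,-63,0,0],[0,9.1,-74.4,0,0],[0,9.1,-74.4,0,0]]'; python3 shot.py a4
```

```text
time_s: 6.8
tcp_pos: [0.5249, 0.0349, 0.0379]
ee_rot: [[0.002, -0.124, 0.992], [0.0, 0.992, 0.124], [-1.0, -0.0, 0.002]]
wrist_force: [-0.1, 0.5, 0.2]
gripper_width: 0.002
time_s: 7.6
tcp_pos: [0.534, -0.0409, 0.0379]
ee_rot: [[0.002, -0.122, 0.993], [-0.0, 0.993, 0.122], [-1.0, -0.0, 0.002]]
wrist_force: [0.5, 0.1, 0.8]
gripper_width: 0.004
tcp stage mm [[-35.7 -56.1]] [ 0.534  -0.0403  0.0378] 7.65 [0.1 0.6 0. ]
```

View pics/a4.png

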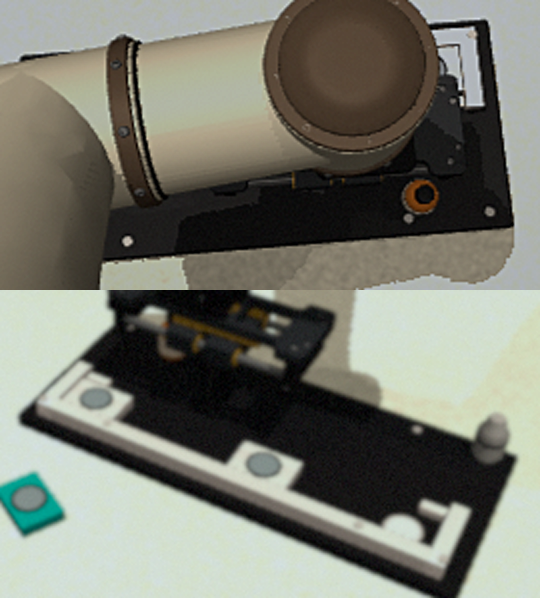

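```bash
cat > meas.py <<'E'
import sys
from h import *
# top-face pts from scene depth: height 22..28mm, bright, inside stage x -70..45.5
n=sys.argv[1]; y0,y1=float(sys.argv[2]),float(sys.argv[3]); v=np.load('pose.npy'); s=load(n)
K=s['mtx']; z=s['z_map']; r,c=np.indices(z.shape)
p=np.stack([(c-K[0,2])/K[0,0]*z,-(r-K[1,2])/K[1,1]*z,-z],-1)@s['attitude'].T+s['eye']
S=tostage(v,p.reshape(-1,3))*1000; h=p.reshape(-1,3)[:,2]*1000
m=(z.ravel()>0)&(h>20)&(h<31)&(S[:,0]>-75)&(S[:,0]<41)&(S[:,1]>y0)&(S[:,1]<y1)
m=m.reshape(z.shape).astype(np.uint8); m=cv2.morphologyEx(m,cv2.MORPH_OPEN,np.ones((3,3)))
k=m.ravel()>0; print(k.sum(),'h med',np.median(h[k]))
P=S[k]; print('x pct',np.percentile(P[:,0],[1,5,50,95]).round(1),'y pct',np.percentile(P[:,1],[1,50,99]).round(1))
# back edge line: min x per y bin
yb=np.arange(P[:,1].min()+6,P[:,1].max()-6,3); e=[np.percentile(P[abs(P[:,1]-y)<3][:,0],3) for y in yb]
f=np.polyfit(yb,e,1); print('back edge slope rad',f[0].round(3),'x at mid',np.polyval(f,yb.mean()).round(1))
E
python3 meas.py a4s.npz -30 60; python3 meas.py a4s.npz -175 -110
python3 - <<'E'
from h import *
v=np.load('pose.npy');s=load('a4s.npz')
for q in((336.9,230.4),(200+96*280/540,140+(398-290)*160/308)): print((tostage(v,ray(s,q,.026))*1000).round(1))
E
```

```text
488 h med 26.16446442093573
x pct [ 6.5  8.8 23.9 39.3] y pct [-0.8 28.3 53.8]
back edge slope rad 0.003 x at mid 8.1
481 h med 25.895592477754526
x pct [-69.6 -67.4  20.8  38.3] y pct [-174.6 -145.1 -118.4]
back edge slope rad -1.422 x at mid -16.5
[[26.2 26.3]]
[[  26.8 -146.5]]
```

Back-edge slope is 0.003 rad, so the carrier is flat on the rail, with its glass at x≈26 like the spare's. Now I move behind its -y end.

```bash
python3 -m creep '[[0,8,1,0,0],[0,16,2,0,0],[0,25,3,0,0],[0,34,4.1,0,0],[0,43,5.2,0,0],[0,52,6.3,0,0],[0,59,7.2,0,0],[0,59,7.2,0,0]]'
python3 -m creep '[[0,-0.6,5,0,0],[0,-1.2,10,0,0],[0,-1.8,15,0,0],[0,-2.5,20,0,0],[0,-3.1,25,0,0],[0,-3.7,30,0,0],[0,-4.3,35,0,0],[0,-4.9,40,0,0]]'; python3 shot.py a5;python3 meas.py a5s.npz -30 90
```

```text
time_s: 8.5
tcp_pos: [0.5941, -0.0325, 0.0378]
ee_rot: [[0.003, -0.123, 0.992], [0.0, 0.992, 0.123], [-1.0, -0.0, 0.003]]
wrist_force: [-0.5, 0.1, -0.9]
gripper_width: 0.006
time_s: 9.3
tcp_pos: [0.5891, 0.008, 0.0378]
ee_rot: [[0.003, -0.123, 0.992], [0.0, 0.992, 0.123], [-1.0, -0.0, 0.003]]
wrist_force: [-0.3, 0.1, -0.4]
gripper_width: 0.005
tcp stage mm [[ 25.  -14.3]] [0.5891 0.0085 0.0378] 9.35 [ 0.2 -0.  -0.4]
554 h med 26.140642896950173
x pct [ 7.   9.  26.3 39.4] y pct [-19.6  24.1  54. ]
back edge slope rad -0.3 x at mid 12.3
```

View pics/a5.png

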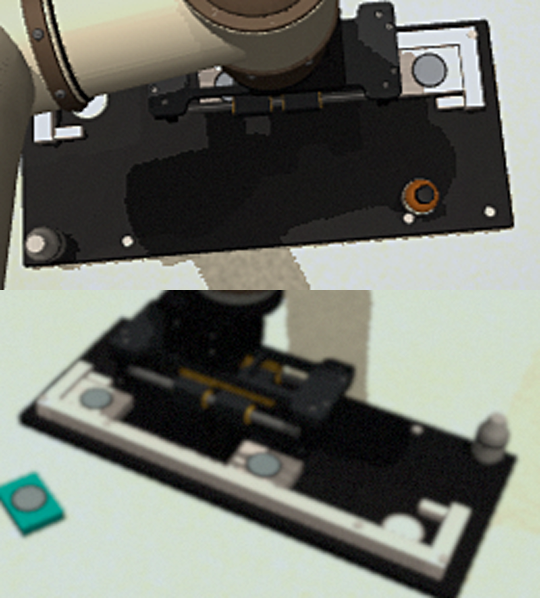

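```bash
python3 -m creep '[[0,-0.5,4,0,0],[0,-1,8,0,0],[0,-1.5,12.5,0,0],[0,-2.2,18,0,0],[0,-2.9,23.5,0,0],[0,-3.6,29,0,0],[0,-4.2,34.5,0,0],[0,-4.9,40,0,0]]'; python3 shot.py a6;python3 meas.py a6s.npz 30 130
```

```text
time_s: 10.2
tcp_pos: [0.5842, 0.0487, 0.0378]
ee_rot: [[0.003, -0.124, 0.992], [0.0, 0.992, 0.124], [-1.0, -0.0, 0.003]]
wrist_force: [0.1, -0.7, 0.8]
gripper_width: 0.004
tcp stage mm [[25.1 26.8]] [0.5843 0.0494 0.0379] 10.25 [-1.   0.3 -0. ]
537 h med 26.119068070952768
x pct [ 7.2  8.7 25.5 39. ] y pct [33.3 65.  93.2]
back edge slope rad -0.013 x at mid 8.3
```

View pics/a6.png

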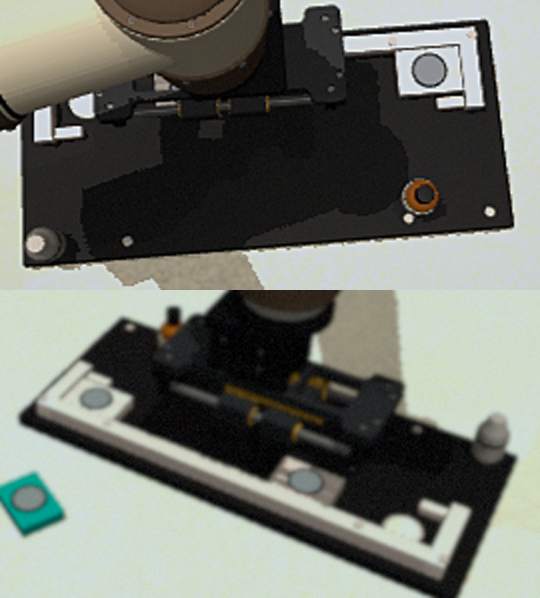

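The carrier (305,482 lower pane) has slid about 40 mm and stays flat on the rail (slope -0.013). Continuing.

```bash
python3 -m creep '[[0,-0.5,4,0,0],[0,-1,8,0,0],[0,-1.5,12.5,0,0],[0,-2.2,18,0,0],[0,-2.9,23.5,0,0],[0,-3.6,29,0,0],[0,-4.2,34.5,0,0],[0,-4.9,40,0,0]]'; python3 shot.py a7;python3 meas.py a7s.npz 60 145
```

```text
time_s: 11.1
tcp_pos: [0.5794, 0.0895, 0.0379]
ee_rot: [[0.003, -0.125, 0.992], [0.0, 0.992, 0.125], [-1.0, -0.0, 0.003]]
wrist_force: [-0.3, -1.3, -0.2]
gripper_width: 0.003
tcp stage mm [[25.4 68. ]] [0.5796 0.0902 0.0379] 11.15 [ 0.1  0.3 -0.5]
585 h med 26.204529641610574
x pct [ 6.8  8.7 25.3 39.3] y pct [ 62.1 105.1 134. ]
back edge slope rad -0.332 x at mid 12.4
```

View pics/a7.png

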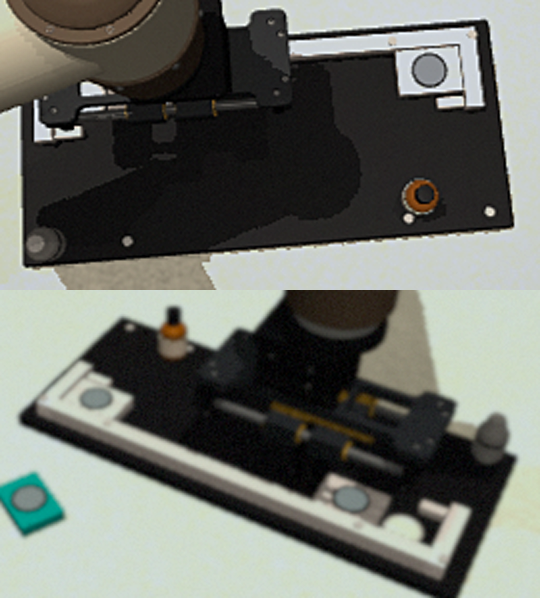

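```bash
python3 -m creep '[[0,-0.5,4,0,0],[0,-1,8,0,0],[0,-1.5,12,0,0],[0,-2,16,0,0],[0,-2.5,20,0,0],[0,-3,24,0,0],[0,-3.5,28,0,0],[0,-3.7,30,0,0]]'; python3 shot.py a8;python3 meas.py a8s.npz 91 177
```

```text
time_s: 12.0
tcp_pos: [0.5759, 0.1203, 0.0379]
ee_rot: [[0.004, -0.126, 0.992], [0.001, 0.992, 0.126], [-1.0, 0.0, 0.004]]
wrist_force: [-0.9, 0.2, 0.2]
gripper_width: 0.008
tcp stage mm [[25.5 98.4]] [0.5759 0.1205 0.038 ] 12.05 [0.2 0.7 0.4]
675 h med 26.111430014517545
x pct [-4.8  0.4 24.  38.7] y pct [ 93.7 138.3 173.7]
back edge slope rad -0.4 x at mid 8.8
```

View pics/a8.png

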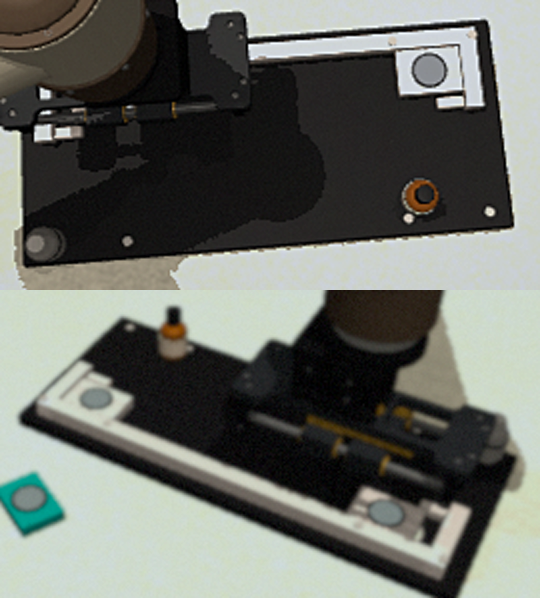

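The carrier's leading end is inside the pocket, about 8–10 mm short of the stop. Pushing slowly to contact.

```bash
python3 -m creep '[[0,-0.2,2,0,0],[0,-0.5,4,0,0],[0,-0.7,5.5,0,0],[0,-0.9,7,0,0],[0,-1,8,0,0],[0,-1.1,9,0,0],[0,-1.2,9.5,0,0],[0,-1.2,9.5,0,0]]'; python3 shot.py a9
```

```text
time_s: 12.9
tcp_pos: [0.5749, 0.1299, 0.038]
ee_rot: [[0.005, -0.127, 0.992], [0.001, 0.992, 0.127], [-1.0, 0.0, 0.005]]
wrist_force: [-0.4, 0.1, 0.4]
gripper_width: 0.007
tcp stage mm [[ 25.7 107.9]] [0.5749 0.1299 0.038 ] 12.95 [-0.4  0.4  0.1]
```

View pics/a9.png

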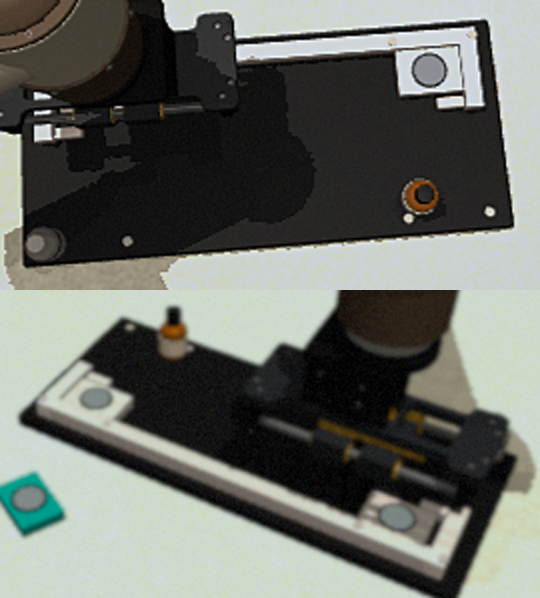

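No contact force yet, and a gap to the stop is still visible. Continuing slowly.

```bash
python3 -m creep '[[0,-0.1,1,0,0],[0,-0.2,2,0,0],[0,-0.4,3,0,0],[0,-0.5,4,0,0],[0,-0.6,5,0,0],[0,-0.6,5,0,0],[0,-0.6,5,0,0],[0,-0.6,5,0,0]]'; python3 shot.py b1
```

```text
time_s: 13.8
tcp_pos: [0.5744, 0.135, 0.0381]
ee_rot: [[0.005, -0.126, 0.992], [0.001, 0.992, 0.126], [-1.0, 0.001, 0.005]]
wrist_force: [0.0, 0.4, 0.2]
gripper_width: 0.003
tcp stage mm [[ 25.7 113. ]] [0.5744 0.135  0.038 ] 13.85 [ 0.9 -0.4  0.2]
```

View pics/b1.png

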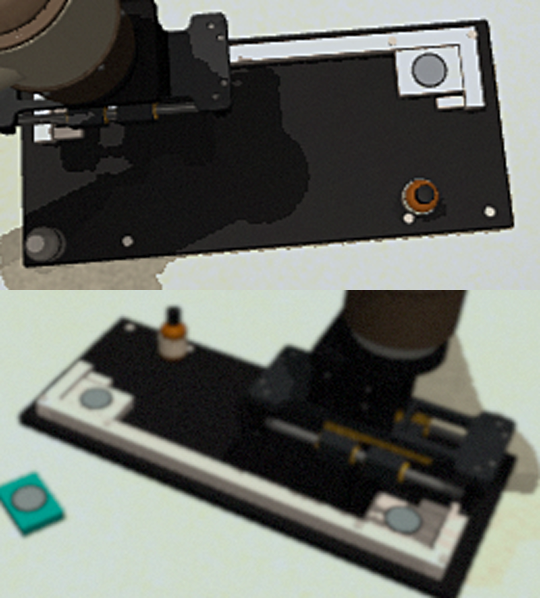

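```bash
python3 -m creep '[[0,-0.1,0.5,0,0],[0,-0.1,1,0,0],[0,-0.2,1.5,0,0],[0,-0.2,2,0,0],[0,-0.3,2.5,0,0],[0,-0.4,3,0,0],[0,-0.4,3,0,0],[0,-0.4,3,0,0]]'; python3 -m creep '[[0,0,0.5,0,0],[0,-0.1,1,0,0],[0,-0.2,1.5,0,0],[0,-0.2,2,0,0],[0,-0.2,2,0,0],[0,-0.2,2,0,0],[0,-0.2,2,0,0],[0,-0.2,2,0,0]]'; python3 shot.py b2
```

```text
time_s: 14.7
tcp_pos: [0.5739, 0.137, 0.038]
ee_rot: [[0.004, -0.126, 0.992], [0.0, 0.992, 0.126], [-1.0, -0.001, 0.004]]
wrist_force: [1.2, -5.0, 0.1]
gripper_width: 0.007
time_s: 15.5
tcp_pos: [0.5739, 0.1372, 0.0381]
ee_rot: [[0.003, -0.126, 0.992], [-0.002, 0.992, 0.126], [-1.0, -0.003, 0.003]]
wrist_force: [2.8, -9.4, -0.1]
gripper_width: 0.003
tcp stage mm [[ 25.5 115.3]] [0.5738 0.1372 0.0381] 15.55 [ 2.9 -9.8  1.1]
```

View pics/b2.png

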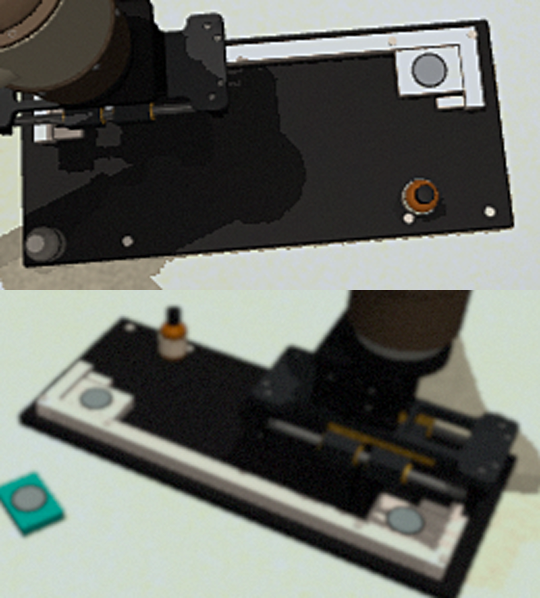

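A firm stop at about 10 N: the carrier is against the end stop. I'll back off along the rail, lift and swing clear for an unobstructed look.

```bash
python3 -m creep '[[0,0.2,-2,0,0],[0,0.7,-6,0,0],[0,1.5,-12,0,0],[0,2.4,-20,0,0],[0,3.7,-30,0,0],[0,3.7,-30,20,0],[0,3.7,-30,50,0],[0,3.7,-30,85,0]]'
python3 -m creep '[[0,-5,-40,10,0],[0,-10,-80,20,0],[0,-15,-120,30,0],[0,-20,-160,30,0],[0,-25,-200,30,0],[0,-30,-240,30,0],[0,-35,-280,30,0],[0,-40,-320,30,0]]';  python3 -m creep '[[0,-10,-35,0,0],[0,-20,-70,0,0],[0,-30,-100,0,0],[0,-40,-130,0,0],[0,-50,-160,0,0],[0,-60,-190,0,0],[0,-70,-200,0,0],[0,-70,-200,0,0]]';python3 shot.py b3
python3 - <<'E'
from h import *
v=np.load('pose.npy');c=load('b3.npz');c0=load('top0.npz')
cv2.imwrite('pics/b3z.png',np.clip(cv2.resize(c['image'][195:325,140:270],None,fx=4.5,fy=4.5,interpolation=cv2.INTER_CUBIC)*1.5,0,255).astype(np.uint8))
d=cv2.absdiff(c['image'],c0['image']).max(2); print([(n,d[a:b,e:f].max()) for n,a,b,e,f in(('spare',200,245,333,380),('bottle',270,300,335,370),('obj',295,322,150,175))])
E
```

```text
time_s: 16.4
tcp_pos: [0.5768, 0.1061, 0.1229]
ee_rot: [[0.0, -0.125, 0.992], [-0.003, 0.992, 0.125], [-1.0, -0.004, -0.0]]
wrist_force: [0.4, 0.1, 0.7]
gripper_width: 0.006
time_s: 17.2
tcp_pos: [0.5361, -0.2159, 0.1531]
ee_rot: [[0.001, -0.125, 0.992], [-0.003, 0.992, 0.125], [-1.0, -0.003, 0.0]]
wrist_force: [0.2, 0.7, -0.6]
gripper_width: 0.003
time_s: 18.0
tcp_pos: [0.4642, -0.4172, 0.1526]
ee_rot: [[-0.0, -0.122, 0.993], [-0.003, 0.993, 0.122], [-1.0, -0.002, -0.0]]
wrist_force: [0.4, 0.3, -0.3]
gripper_width: 0.004
tcp stage mm [[-150.  -420.7]] [ 0.465  -0.4162  0.1528] 18.05 [-0.   1.  -0.1]
[('spare', np.uint8(6)), ('bottle', np.uint8(7)), ('obj', np.uint8(7))]
```

```bash
python3 meas.py b3s.npz 118 177
```

```text
590 h med 26.1603396211233
x pct [-5.6 -1.3 22.4 38.8] y pct [125.9 154.5 176.2]
back edge slope rad -0.413 x at mid 2.6
```

View pics/b3.png

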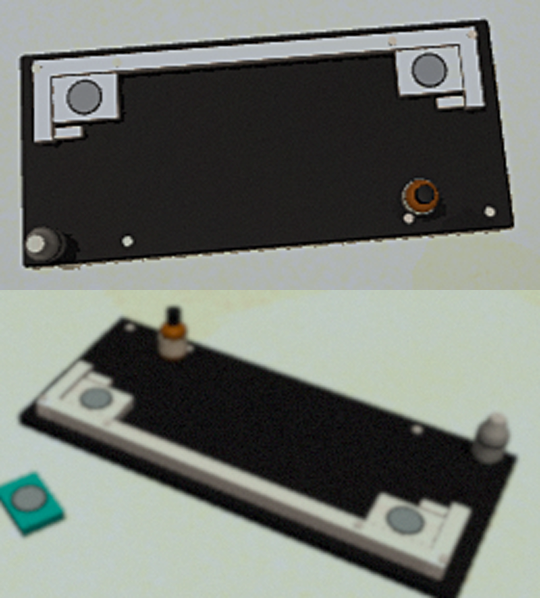

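View pics/b3z.png

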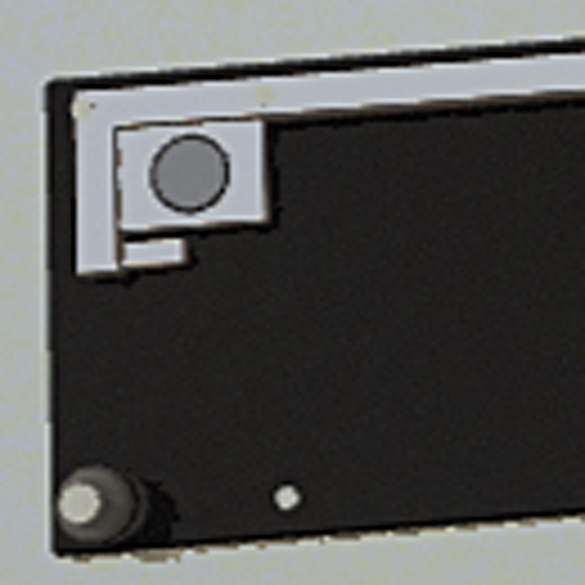

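Run:
```python
from h import *
v=np.load('pose.npy');c=load('b3.npz'); g=c['image'].max(2)
for n,(q,r) in(('carrier',(182,233)),('spare',(354,220))):
    t=cv2.resize(g[r-14:r+15,q-14:q+15],None,fx=8,fy=8,interpolation=cv2.INTER_CUBIC)
    h=cv2.HoughCircles(cv2.GaussianBlur(t,(9,9),0),cv2.HOUGH_GRADIENT,1,100,param1=60,param2=15,minRadius=45,maxRadius=95)[0][0]
    px=(q-14+(h[0]+.5)/8-.5,r-14+(h[1]+.5)/8-.5); print(n,px,h[2]/8,(tostage(v,ray(c,px,.026))*1000).round(1))
# long edge facing the rail's opposite side (bottom edge), carrier angle
t=cv2.resize(g[195:260,155:205],None,fx=1,fy=1)
xs=np.arange(185,197); ys=[]
for x in xs:
    col=g[236:254,x].astype(float); k=np.argmin(np.diff(col)); ys.append(236+k+.5)
W=tostage(v,ray(c,np.c_[xs,ys],.026))*1000; print(W.round(1).tolist())
xs=[];rr=np.arange(226,242)
for y in rr: k=np.argmin(np.diff(g[y,190:206].astype(float))); xs.append(190+k+.5)
W=tostage(v,ray(c,np.c_[xs,rr],.026))*1000; print('end',W.round(1).tolist(), np.polyfit(W[:,0],W[:,1],1))
```

```text
carrier (np.float32(181.625), np.float32(232.875)) 9.05 [[ 26.1 150.7]]
spare (np.float32(354.125), np.float32(219.625)) 8.8375 [[  25.8 -148.8]]
[[5.4, 145.5], [5.2, 143.8], [5.1, 142.1], [6.7, 140.3], [6.5, 138.6], [6.4, 136.9], [6.3, 135.2], [6.1, 133.5], [6.0, 131.8], [5.9, 130.0], [5.7, 128.3], [5.6, 126.6]]
end [[36.0, 123.0], [34.3, 123.0], [32.5, 123.1], [30.7, 123.2], [29.0, 123.2], [27.2, 123.3], [25.5, 123.3], [23.7, 123.4], [22.0, 123.5], [20.2, 123.5], [18.5, 123.6], [16.6, 121.9], [14.8, 122.0], [13.1, 122.1], [11.3, 122.1], [9.6, 122.2]] [4.36475078e-02 1.21904363e+02]
```

```bash
python3 -c "
from station import *
print(finish_job())"
```

```text
the job is handed in; nothing more can be done
None
```

The carrier is in the left pocket, flush against both the rail and the end stop, and I've handed the job in. No verdict was reported.

I pushed it square onto the rail with the shut fingertips. Then I went round behind its end and slid it along the rail until the stop pushed back with about 10 N. After that I backed off, lifted and swung the arm clear, finishing at about 18 s of the 64 s allowed.

**Final position:** the carrier's glass is at stage (26.1, 150.7) mm, against a nominal (25, 150). The spare, which is home in the other pocket, reads (25.8, -148.8) against (25, -150). The two show nearly the same error across the rail, so that part looks like camera bias. Along the rail they differ by 0.5 mm.

**Squareness:** the carrier's long edge measures parallel to the rail to within a pixel. A fit to its short end gave 0.04 rad, but most of that is a one-pixel step in the edge.

**Failed check:** the depth-based edge check on the final picture gave -0.4 rad. I did not rely on it, because the lip sits beside the carrier there and gets mixed into the measurement.

**Bystanders:** the spare, objective and bottle look the same in the before and after pictures.

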